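Unclamp the carved stone from the carver's ledge and put it on display

TASK

The finished little carved stone is clamped by its foot on the wooden carving ledge. Turn the black wing knob under the ledge's nose clockwise as seen from above, until it stops, to draw the clamp jaw back; then lift the stone out and stand it upright on the low square display board, setting it down gently. Leave the knob open and do not disturb the flask, figurine or cup.

Things in the scene. Friction and masses are not known exactly. Their poses are not given: they have to be found in the camera images.
- ledge: Fixed wooden ledge, a board 200 (x) x 150 (y) x 18 mm on two side panels, upper face 120 mm above the table. Origin on the table under its centre; it may stand turned. A nose of the same board, 56 mm wide, runs on from the middle of its -y end to y = -117 mm. On top, a fixed steel fence (20 mm tall) stands on the stone's -x side.
- jaw_toe (a point): Middle of the steel clamp jaw's toe edge, on the ledge by the stone's +x side. The jaw is 25 mm tall; when clamped its toe (underside 16 mm above the ledge) lies over the stone's foot. The knob draws the jaw in the ledge's +x direction, 12.3 mm per rad.
- knob_axis (a point): On the vertical axis of the black wing knob hanging under the ledge's nose (ledge x 0, y -100 mm), 84 mm above the table, at the wing's mid-height. A round hub 38 mm across and one long wing, a bar 12 mm thick and 18 mm tall reaching 75 mm from the axis along this frame's -y, out past the nose; a short tail goes 29 mm the other way. The frame turns with the knob.
- knob_wing (a point): Part of the wing to hold or push from above: 58 mm from the knob's axis, at the bar's mid-height, 84 mm above the table and 36 mm below the ledge's upper face. Frame as knob_axis: the bar runs along y.
- knob (a joint): Knob angle, rad: 0 clamped, 1.3 fully open (end stops). Grows clockwise seen from above. The wing points along the ledge's -y at 0.65; at 0 it lies 0.65 rad to the +x side of that, at 1.3 as much to the -x side. Stiff: about 0.25 N m (some 5 N at the wing); stays where it is left.
- stone_center (a point): Centre (50 mm above its underside) of the loose pale carved stone, 0.3 to 0.55 kg, 100 mm tall, standing on the ledge: a foot 44 (x) x 64 (y) x 14 mm and on it a slab 26 mm thick (x), 56 mm wide (y), with a rounded top (sides straight up to 72 mm, broad faces flat to near the top). z up; x at the start along the ledge's x.
- display_top (a point): Centre of the upper face of the fixed dark wooden display board, 180 x 180 mm, 20 mm high, lying on the table; x and y along its sides, z up.
- flask: Bystander: dark steel flask, 64 mm across, 180 mm tall, standing; origin at the centre of its underside.
- figurine: Bystander: small white figurine, 48 mm across the base, 86 mm tall; origin at the centre of its underside.
- cup: Bystander: white cup, 70 mm across the mouth, 75 mm tall; origin at the centre of its underside.
Not all that is in view belongs to the job. What is shaped like the part that bears stone_center but yellow is not meant.

How it is judged:
On the way:
1. the knob under the ledge is turned open (above 1.1 rad) while the stone still stands in the clamp (value of joint knob above 1.1 rad and x of stone_center in the frame of ledge between -0.02 and 0.02 m and z of stone_center in the frame of ledge below 0.178 m), for 0.2 s.
At the end, for the whole second after the job is handed in: The knob is left open (above 1.1 rad) and the stone stands upright (within 0.1 rad), at rest, on its foot on the display board, its centre within 70 mm of the board's centre along each side (value of joint knob above 1.1 rad and x of stone_center in the frame of display_top between -0.07 and 0.07 m and y of stone_center in the frame of display_top between -0.07 and 0.07 m and z of stone_center in the frame of display_top between 0.045 and 0.055 m and angle between stone_center's own z axis and vertical below 0.1 rad and linear speed of stone below 0.02 m/s); the robot touches nothing.
It fails at once if the stone is dropped or banged on the display board: it comes within 15 mm of it faster than 0.4 m/s (x of stone_center in the frame of display_top between -0.1 and 0.1 m and y of stone_center in the frame of display_top between -0.1 and 0.1 m and z of stone_center in the frame of display_top below 0.065 m and linear speed of stone above 0.4 m/s).
It fails at once if the flask is moved more than 30 mm (distance of flask from where it was at the start of the episode above 0.03 m).
It fails at once if the figurine is moved more than 30 mm (distance of figurine from where it was at the start of the episode above 0.03 m).
It fails at once if the cup is moved more than 30 mm (distance of cup from where it was at the start of the episode above 0.03 m).
It also fails if it takes over 53 s, if anything falls off the work surface, if the arm or the gripper's body presses on something with over 40 N, if the wrist force passes 120 N, or if a joint passes its speed limit or range.

ROBOT

A 7-joint arm with a two-finger parallel gripper is mounted at the origin on the work surface. World frame = base frame: x ahead of the robot, y to its left, z up, the work surface at z = 0. Lengths are in m, angles in rad, forces in N, time in s.
With the tool pointing down it reaches from about 0.425 to 0.925 m from the base axis. Payload 6.8 kg.
Tool frame: the origin (TCP) lies between the finger pads; the fingertips stand 14 mm ahead of it and the grasp point (between the pads) lies 5 mm behind it; z points along the fingers, y is the line along which they close (so a half turn about z gives the same grasp; the last joint's range is limited). The gripper opens to 85 mm and grips with 20 to 120 N. Pads are 22 mm wide; open, the fingers measure 114 mm over their backs; the gripper's body (76 mm by 85 mm) begins 54 mm behind the grasp point. The pads swing forward as they close: fully open they stand 13 mm farther back than shut.
Start: joints at [1.196, 0.477, 0.022, 1.555, -0.011, 1.109, -0.083], TCP at [0.178, -0.651, 0.245] pointing down, gripper open.
Joint ranges: [-2.96, 2.96], [-0.34, 2.1], [-1.41, 1.46], [0.24, 2.44], [-1.37, 4.51], [0.17, 1.92], [-2.96, 2.96]. Speed limits (rad/s): [2.39, 2.39, 3.14, 3.14, 3.14, 3.14, 3.14].

INTERFACE

Orientations are given as a rotation vector (axis times angle).
In Python, from bench import r, eyes, ticket gives the robot as it stands. The module is installed in compiled form; this text tells all that it offers.
- The arm moves only by the tool arm_command, never from a script. Its argument "plan" is text: rows parted by semicolons, each of 4 numbers parted by spaces: the shift along the tool's x, y, z in m, then the turn about the tool's z in degrees. In form: tx ty tz yaw; .... A call has 1 to 20 rows; each row shifts and turns the commanded pose from where the row before left it, along the tool's axes as they then stand; what a row does not reach is not made up. A row lasts 1/8 s, in which the tool goes at most 62.5 mm and 10.7 degrees, less where a joint would pass 70% of its speed; a pose out of reach is approached as far as the arm can. A call is refused whole if a number of a shift passes 0.0625 or a number of a turn 10.7, either way. A call with a gripper value outside its range is refused whole. "hand" is the closure, from -1 (fully open) to 1 (shut), set as the call begins (left out, the last holds). The fingers move at their own pace and stop on an object; "grip_force" is the grip in N (left out, the last holds). Time passes only in rows, so rows that do not move let the fingers close. It gives the time, the measured TCP pose, the force, the opening and the grip force at its end, in the units of the state.
- r.get_obs(): the state, without advancing time (a new reading comes with each control period).
- eyes.grab_frame(name): name is "scene" or "side" or "wrist"; returns (picture, depth): 384x512x3 uint8, red, green, blue; 384x512 float32, m along the optical axis (not along the pixel's ray), 0 where there is no reading.
- eyes.calibration(name): a dict with "fov_y" (degrees; the focal length in pixels is half the picture's height over the tangent of half this angle, whatever the lens; pixels are square), "cx", "cy" (the principal point, pixels), "k1" (the pictures are not rectified: a ray, as slopes to the right and down, at radius r is drawn at 1 + k1 r^2 times it, then the intrinsics apply), "origin" and "attitude" of the camera in the world; the wrist camera has in their place "tool_from_camera" (4x4, takes a point from camera to tool coordinates, whose origin is the TCP and whose axes are the flange's). Camera axes: x right, y up, looking along -z (the intrinsics and any distortion apply to the point x, -y, -z); pixel columns grow to the right and rows downward; lengths in m; the calibration is good to about 2 mm. A picture is of the moment at which its call begins: read the wrist's pose just before it. calibration takes no time and is no camera call.
- ticket.hand_in(): hands the job in; it is judged then, once.
The state is a dict: "clock": time; "joints": joint angles; "qvel": joint speeds; "tau": joint torques, N m; "tcp_pos": TCP position; "orientation": TCP orientation; "contact_force": force on the tool from outside, world axes, zero at the start; "moment": the same for the moment, N m; "grip_width": finger opening in m; "gripper_force": force on a finger pad.
Only numpy, scipy, OpenCV 4.12 (cv2) and the standard library are available. Lean on these libraries where they do the work, as an engineer would, in place of code of your own. Each camera call takes 0.05 s, during which the arm holds its last target. There are 200 camera calls.

## Working session

There is one attempt and no reset: what is moved stays moved. The work goes in short steps, Python scripts to look and compute and a tool call to move; the robot and the scene stay as the last step left them, time stands still between calls to the robot, and variables do not carry over. Pictures are saved under pics/ and viewed, at most 10 in all, crops included, and the job is handed in when it is done.

Besides the shell and the picture viewer there is one more tool, called after "Call:" in YAML: its name, and indented under it one key for each argument. arm_command: Moves the arm, as the interface text tells. Its arguments: {"type":"object","properties":{"plan":{"type":"string"},"hand":{"type":"number"},"grip_force":{"type":"number"}},"required":["plan"]}

```bash
mkdir -p pics
cat > h.py <<'E'
import numpy as np, cv2
from bench import r, eyes, ticket
from scipy.spatial.transform import Rotation as R
def cam(name,obs=None):
    c=eyes.calibration(name)
    if name=="wrist":
        o=obs or r.get_obs()
        T=np.eye(4);T[:3,:3]=R.from_rotvec(o["orientation"]).as_matrix();T[:3,3]=o["tcp_pos"]
        T=T@np.array(c["tool_from_camera"])
    else:
        T=np.eye(4);a=np.array(c["attitude"])
        T[:3,:3]=a if a.shape==(3,3) else R.from_rotvec(a).as_matrix();T[:3,3]=c["origin"]
    f=192/np.tan(np.radians(c["fov_y"])/2)
    return c,T,f
def pts(name,depth,obs=None):
    c,T,f=cam(name,obs)
    v,u=np.mgrid[:384,:512].astype(float)
    K=np.array([[f,0,c["cx"]],[0,f,c["cy"]],[0,0,1]])
    s=cv2.undistortPoints(np.stack([u.ravel(),v.ravel()],1)[:,None],K,np.array([c["k1"],0,0,0,0.]))[:,0].reshape(384,512,2)
    P=np.stack([s[...,0]*depth,-s[...,1]*depth,-depth],-1)
    W=P@T[:3,:3].T+T[:3,3]; W[depth<=0]=np.nan
    return W
def shot(name):
    o=r.get_obs(); im,d=eyes.grab_frame(name); return im,pts(name,d,o)
E
python3 - <<'E'
from h import *
print(eyes.calibration("scene"));print(eyes.calibration("side"));print(eyes.calibration("wrist"))
for n in("scene","side","wrist"):
    im,W=shot(n); np.savez(f"{n}0.npz",im=im,W=W); cv2.imwrite(f"pics/{n}0.png",im[...,::-1])
a=[cv2.imread(f"pics/{n}0.png") for n in("scene","side")]
o=np.vstack(a); cv2.imwrite("pics/both0.png",cv2.resize(np.hstack(a),(800,300)))
print(r.get_obs())
E
```

```text
{'fov_y': 46.74931624591149, 'cx': 252.55424169967594, 'cy': 195.45409030823527, 'k1': -0.08508721754427917, 'origin': array([ 1.53346666, -0.65299371,  0.94179275]), 'attitude': array([0.86274032, 0.46802479, 0.88382939])}
{'fov_y': 57.11126919559936, 'cx': 252.5543564069098, 'cy': 193.7057880381777, 'k1': -0.0257678359365826, 'origin': array([ 0.43371238, -0.70545607,  0.79707129]), 'attitude': array([ 0.77603681, -0.10355143, -0.23641288])}
{'fov_y': 59.08826079677616, 'cx': 253.55682008345846, 'cy': 190.4067881134645, 'k1': -0.030032487843096874, 'tool_from_camera': array([[-1.47828652e-03,  9.48457621e-01,  3.16900547e-01,
         8.13480212e-02],
       [ 9.99998766e-01,  1.57072146e-03, -3.62196938e-05,
         3.38043997e-04],
       [-5.32115332e-04,  3.16900102e-01, -9.48458772e-01,
        -1.27566021e-01],
       [ 0.00000000e+00,  0.00000000e+00,  0.00000000e+00,
         1.00000000e+00]])}
{'clock': 0.15, 'joints': array([ 1.19592546,  0.47762673,  0.02232181,  1.55616374, -0.01148558,
        1.10928352, -0.0830899 ]), 'qvel': array([ 0.00119331, -0.00369336,  0.00025462, -0.00349406,  0.00100528,
        0.00045005, -0.00158673]), 'tau': array([ 2.57672407e-03, -5.96924579e+01,  1.60977211e+00, -2.81490326e+01,
        1.25913770e-02,  6.59142999e-03,  5.55516209e-06]), 'tcp_pos': array([ 0.17784464, -0.65073014,  0.24456309]), 'orientation': array([-3.11236141e+00, -4.17713682e-01,  4.30515995e-04]), 'contact_force': array([ 0.20331694, -0.17680737,  0.74530947]), 'moment': array([-0.04870491,  0.04770481,  0.00710516]), 'gripper_force': 0.0, 'grip_width': 0.08529179753879625}
```

View pics/scene0.png

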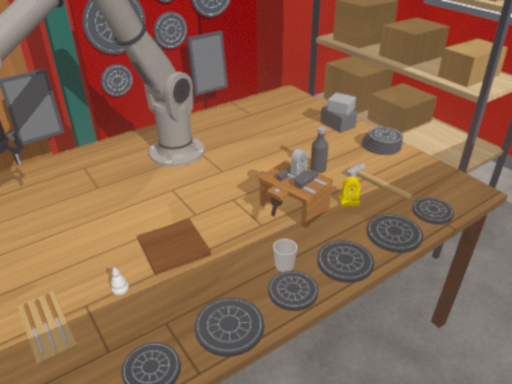

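View pics/side0.png

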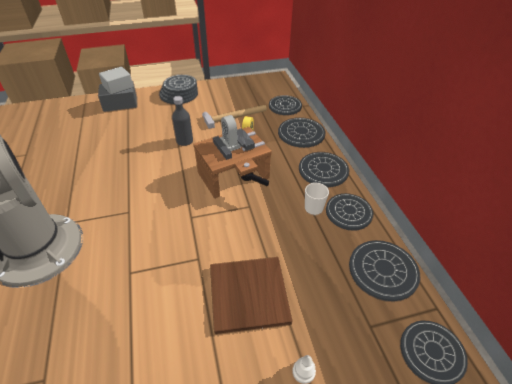

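The pale stone is on the ledge (scene 299,162; side 230,130). The yellow lookalike (scene 351,190; side 248,122) stands on the table and is not the one meant. The board is at scene (174,245), the flask at (319,150), the cup at (285,255) and the figurine at (119,281). The knob wing is at side (256,179).

Run:
```python
from h import *
for n in("scene","side"):
    D=np.load(n+"0.npz");im=D["im"];W=D["W"]
    print(n)
    pos={"scene":dict(stone=(299,160),flask=(319,155),cup=(285,255),fig=(119,284),board=(174,245),yel=(351,190),knob=(277,205),ledge=(282,188)),
     "side":dict(stone=(230,130),flask=(183,128),cup=(316,200),fig=(304,370),board=(250,293),yel=(248,123),knob=(256,179),ledge=(225,157))}[n]
    for k,(u,v) in pos.items(): print(k,im[v,u],W[v,u].round(3))
    hsv=cv2.cvtColor(im,cv2.COLOR_RGB2HSV)
    # board: height 0.02
    u,v=pos["board"]
    m=(abs(W[...,2]-.02)<.009)&(np.linalg.norm(W[...,:2]-W[v,u,:2],axis=-1)<.16)&(np.abs(im.astype(int)-im[v,u]).sum(-1)<70)
    p=W[m][:,:2].astype(np.float32);print("board",len(p),cv2.minAreaRect(p))
    m=(abs(W[...,2]-.12)<.006)&(np.linalg.norm(W[...,:2]-W[pos["ledge"][1],pos["ledge"][0],:2],axis=-1)<.25)&(hsv[...,1]>90)&(hsv[...,0]<25)
    p=W[m][:,:2].astype(np.float32);print("ledge",len(p),cv2.minAreaRect(p))
crops=[]
for n,(x,y) in(("scene",(245,115)),("side",(170,80))):
    im=np.load(n+"0.npz")["im"][y:y+120,x:x+120,::-1]; crops.append(cv2.resize(im,(400,400),interpolation=cv2.INTER_CUBIC))
cv2.imwrite("pics/crop0.png",np.hstack(crops))
```

```text
scene
stone [146 142 141] [0.605 0.157 0.199]
flask [97 89 88] [0.475 0.369 0.082]
cup [165 159 154] [ 0.823 -0.066  0.072]
fig [226 221 216] [ 0.62  -0.488  0.035]
board [132  86  50] [ 0.55  -0.284  0.023]
yel [172 153  50] [0.695 0.323 0.063]
knob [83 62 48] [0.632 0.051 0.081]
ledge [168 117  66] [0.609 0.087 0.119]
board 2318 ((0.5357082486152649, -0.2817932367324829), (0.17900677025318146, 0.18531803786754608), 83.6823959350586)
ledge 1034 ((0.5957996845245361, 0.13689224421977997), (0.20364058017730713, 0.19801822304725647), 14.229059219360352)
side
stone [127 126 123] [0.587 0.145 0.193]
flask [56 55 57] [0.459 0.358 0.079]
cup [167 161 152] [ 0.787 -0.077  0.07 ]
fig [205 199 190] [ 0.599 -0.496  0.048]
board [107  69  48] [ 0.539 -0.287  0.018]
yel [225 197  83] [0.682 0.309 0.095]
knob [26 24 26] [0.638 0.033 0.086]
ledge [65 59 56] [0.561 0.104 0.129]
board 4906 ((0.5362687110900879, -0.2812138497829437), (0.18083104491233826, 0.1797412484884262), 83.29944610595703)
ledge 1378 ((0.5969880223274231, 0.13909898698329926), (0.20242667198181152, 0.19511626660823822), 13.087173461914062)
```

View pics/crop0.png

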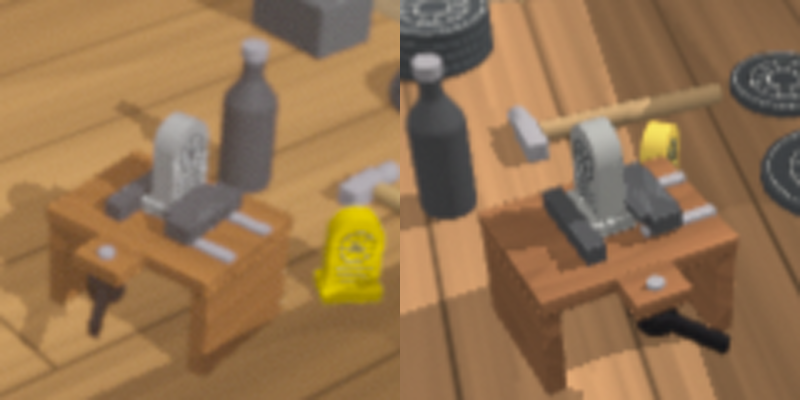

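The enlarged crop confirms it: the pale stone is clamped between fence and jaw, and the nose with its black wing points towards world -y. I'm moving above the wing.

Call:
arm_command:
  plan: "0.016 -0.013 0 0;0.032 -0.026 0 0;0.032 -0.026 0 0;0.032 -0.026 0 0;0.032 -0.026 0 0;0.032 -0.026 0 0;0.032 -0.026 0 0;0.032 -0.026 0 0;0.032 -0.026 0 0;0.032 -0.026 0 0;0.032 -0.026 0 0;0.032 -0.026 0 0;0.032 -0.026 0 0;0.032 -0.026 0 0;0.032 -0.026 0 0;0.032 -0.026 0 0;0.032 -0.026 0 0;0.032 -0.026 0 0;0.032 -0.026 0 0;0.032 -0.026 0 0"
  hand: -1

```text
clock: 2.65
tcp_pos: [0.646, 0.005, 0.2453]
orientation: [-3.113, -0.42, 0.001]
contact_force: [0.7, -0.4, -0.2]
grip_width: 0.0854
gripper_force: 0.0
```

Call:
arm_command:
  plan: "0.016 -0.013 0 0;0 0 0 -10.5;0 0 0 -10.5;0 0 0 -10.5;0 0 0 -10.5;0 0 0 -10.5;0 0 0 -10.5;0 0 0 -10.5;0 0 0 -10.5;0 0 0 -10.5;0 0 0 -10.5;0 0 0 -10.5;0 0 0 -10.5;0 0 0 0;0 0 0 0;0 0 0 0"

```text
clock: 4.65
tcp_pos: [0.6581, 0.0192, 0.2454]
orientation: [1.044, 2.963, -0.001]
contact_force: [-0.3, 1.0, 0.2]
grip_width: 0.0853
gripper_force: 0.0
```

```bash
cat >> h.py <<'E'
def toolshift(o,dw):
    M=R.from_rotvec(o["orientation"]).as_matrix(); return M.T@np.array(dw)
def xang(o): 
    M=R.from_rotvec(o["orientation"]).as_matrix(); return np.degrees(np.arctan2(M[1,0],M[0,0])),M[:,2].round(4)
E
python3 - <<'E'
from h import *
o=r.get_obs(); print(o["clock"],o["tcp_pos"],xang(o),o["joints"].round(2))
im,W=shot("wrist"); np.savez("wrist1.npz",im=im,W=W); cv2.imwrite("pics/wrist1.png",im[...,::-1])
ax=np.array([.6155,.062])
m=(im.max(-1)<75)&(abs(W[...,2]-.087)<.014)&(np.linalg.norm(W[...,:2]-ax,axis=-1)<.1)
p=W[m][:,:2].astype(np.float32)
n,l,s,c=cv2.connectedComponentsWithStats(m.astype(np.uint8));k=1+s[1:,4].argmax();p=W[l==k][:,:2].astype(np.float32)
print(len(p),c[k],cv2.minAreaRect(p),np.median(W[l==k][:,2]),p.min(0),p.max(0))
m=(abs(W[...,2]-.12)<.005)&(np.linalg.norm(W[...,:2]-[.59,.16],axis=-1)<.2)
p=W[m][:,:2].astype(np.float32);print("ledge",len(p),cv2.minAreaRect(p))
m=(W[...,2]>.16)&(np.linalg.norm(W[...,:2]-[.59,.155],axis=-1)<.07)
if m.any():
  p=W[m][:,:2].astype(np.float32);print("stone",len(p),cv2.minAreaRect(p),W[m][:,2].max())
E
```

```text
4.65 [0.65812045 0.01916622 0.24538428] (np.float64(141.17422030790854), array([ 1.e-04, -4.e-04, -1.e+00])) [ 0.4   0.56 -0.77  1.56  0.41  1.19  0.45]
689 [254.12626996 161.12772134] ((0.6475589275360107, 0.027848802506923676), (0.010685495100915432, 0.05153673514723778), 43.399635314941406) 0.09179459785532945 [0.6264784 0.0069015] [0.66753924 0.04558023]
ledge 23858 ((0.6406212449073792, 0.11938751488924026), (0.22212612628936768, 0.11146693676710129), 51.651611328125)
stone 29 ((0.605113685131073, 0.1481034904718399), (0.0037641646340489388, 0.0008740237099118531), 25.227609634399414) 0.17079962923045458
```

View pics/wrist1.png

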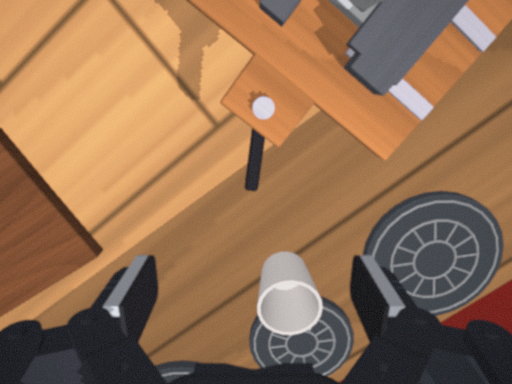

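Run:
```python
from h import *
D=np.load("wrist1.npz");im=D["im"];W=D["W"]
print("screw",W[107,263].round(4))
m=((abs(W[...,2]-.12)<.006)).astype(np.uint8)
# edge points: last ledge pixel down each column
def edge(cols):
    q=[]
    for u in cols:
        v=np.where(m[:,u])[0]; v=v[v<200]
        if len(v): q.append(W[v.max(),u,:2])
    q=np.array(q,np.float32);l=cv2.fitLine(q,cv2.DIST_HUBER,0,.01,.01).ravel();return np.degrees(np.arctan2(l[1],l[0])),l[2:]
print("front right",edge(range(322,380)),"left",edge(range(200,240)),"nose front",edge(range(228,270)),"nose right side",edge(range(282,308)), "right side", edge(range(395,500)))
# side/scene: wood at z=.12 edges via normal rect of ledge, excluding nose
for n in("scene","side"):
    D=np.load(n+"0.npz");W2=D["W"]
    for a in(6,8,10,12,14):
        ca,sa=np.cos(np.radians(a)),np.sin(np.radians(a))
        P=W2[(abs(W2[...,2]-.12)<.006)&(np.linalg.norm(W2[...,:2]-[.59,.155],axis=-1)<.16)][:,:2]
        x=P@[ca,sa];y=P@[-sa,ca]; 
        print(n,a,np.percentile(x,[0.5,99.5]).round(4),np.percentile(y,[.5,99.5]).round(4),np.ptp(x).round(4),np.ptp(y).round(4))
# stone from scene/side: points z>.16
    m2=(W2[...,2]>.15)&(W2[...,2]<.225)&(np.linalg.norm(W2[...,:2]-[.595,.155],axis=-1)<.05)
    print("stone",m2.sum(),cv2.minAreaRect(W2[m2][:,:2].astype(np.float32)),W2[m2][:,2].max())
```

```text
screw [0.6146 0.0623 0.1235]
front right (np.float32(13.799095), array([0.66379637, 0.10001771], dtype=float32)) left (np.float32(-26.79993), array([0.5731644, 0.056267 ], dtype=float32)) nose front (np.float32(13.683597), array([0.61840785, 0.04575433], dtype=float32)) nose right side (np.float32(-76.89931), array([0.6405548 , 0.07398052], dtype=float32)) right side (np.float32(-76.07475), array([0.6902136 , 0.17082313], dtype=float32))
scene 6 [0.5018 0.7098] [-0.0219  0.1789] 0.2172 0.2081
scene 8 [0.5058 0.7114] [-0.0431  0.155 ] 0.213 0.2052
scene 10 [0.5096 0.7121] [-0.0643  0.131 ] 0.2086 0.2026
scene 12 [0.5119 0.7121] [-0.0857  0.107 ] 0.2059 0.2006
scene 14 [0.5127 0.7121] [-0.107   0.0847] 0.2036 0.1983
stone 331 ((0.5887367129325867, 0.17082473635673523), (0.03141287341713905, 0.0613706149160862), 14.93477725982666) 0.22401184723247014
side 6 [0.5004 0.7092] [-0.0205  0.1767] 0.2171 0.2066
side 8 [0.5048 0.7107] [-0.0418  0.1526] 0.2129 0.2031
side 10 [0.5086 0.7109] [-0.0632  0.1284] 0.2084 0.1993
side 12 [0.5111 0.7107] [-0.0844  0.1059] 0.2044 0.1954
side 14 [0.5132 0.7113] [-0.1059  0.0849] 0.2016 0.1964
stone 350 ((0.5881550312042236, 0.17113447189331055), (0.027524182572960854, 0.059813492000103), 14.170686721801758) 0.22293960835699678
```

Ledge turned 13.7°, axis at (0.6146, 0.0623), wing pointing at -46.5°. The stone centre is about (0.588, 0.171). Now lower over the wing and grip it.

Call:
arm_command:
  plan: "0 0 0 7.7;0.003 -0.002 0.015 0;0 0 0.035 0;0 0 0.035 0;0 0 0.035 0;0 0 0.028 0;0 0 0.015 0;0 0 0 0;0 0 0 0"

```text
clock: 5.82
tcp_pos: [0.6554, 0.0203, 0.0834]
orientation: [1.237, 2.886, 0.001]
contact_force: [1.0, -0.6, 0.8]
grip_width: 0.0852
gripper_force: 0.0
```

Call:
arm_command:
  plan: "0 0 0 0;0 0 0 0;0 0 0 0;0 0 0 0;0 0 0 0;0 0 0 0;0 0 0 0;0 0 0 0"
  hand: 1
  grip_force: 40

```text
clock: 6.82
tcp_pos: [0.655, 0.0201, 0.0825]
orientation: [1.238, 2.887, 0.001]
contact_force: [2.4, 0.9, 1.3]
grip_width: 0.0113
gripper_force: 42.1
```

Run:
```python
from h import *
o=r.get_obs(); print(o["clock"],o["tcp_pos"],xang(o),o["joints"].round(2),o["contact_force"],o["grip_width"])
```

```text
6.825 [0.65501363 0.02014727 0.08252493] (np.float64(133.58085620888025), array([ 6.e-04,  3.e-04, -1.e+00])) [ 0.33  0.72 -0.66  1.69  0.53  0.92  0.22] [2.35165558 0.8542219  1.2518881 ] 0.011278012169330805
```

Call:
arm_command:
  plan: "0.0001 -0.003 0 3;0.0003 -0.0061 0 6;0.0003 -0.0061 0 6;0.0003 -0.0061 0 6;0.0003 -0.0061 0 6;0.0003 -0.0061 0 6;0.0003 -0.0061 0 6;0.0003 -0.0061 0 6;0.0003 -0.0061 0 6;0.0003 -0.0061 0 6;0.0001 -0.003 0 3;0 0 0 0;0 0 0 0"

```text
clock: 8.45
tcp_pos: [0.5983, 0.0068, 0.0825]
orientation: [-2.514, -1.883, -0.001]
contact_force: [0.8, 2.0, 2.4]
grip_width: 0.0112
gripper_force: 42.2
```

Run:
```python
from h import *
o=r.get_obs(); print(o["clock"],o["tcp_pos"],xang(o),o["joints"].round(2),o["contact_force"],o["moment"],o["grip_width"])
d=o["tcp_pos"][:2]-[.6146,.0623];print(np.degrees(np.arctan2(d[1],d[0])),np.linalg.norm(d))
```

```text
8.45 [0.59831942 0.00676354 0.08247281] (np.float64(73.6493678667473), array([ 3.e-04,  7.e-04, -1.e+00])) [ 0.21  0.59 -0.43  1.85  0.33  0.78 -0.68] [0.82100968 2.0225927  2.35814732] [ 0.48837088 -0.11991135 -0.21270275] 0.011233085727652397
-106.33855998970105 0.05787361827616285
```

Call:
arm_command:
  plan: "0.0001 -0.003 0 3;0.0001 -0.003 0 3;0 -0.002 0 2;0 0 0 0;0 0 0 0"

```text
clock: 9.07
tcp_pos: [0.5918, 0.0091, 0.0825]
orientation: [2.638, 1.704, 0.003]
contact_force: [5.6, 1.6, -0.3]
grip_width: 0.0112
gripper_force: 42.6
```

Run:
```python
from h import *
o=r.get_obs(); print(o["clock"],o["tcp_pos"],xang(o),o["contact_force"],o["moment"],o["grip_width"])
d=o["tcp_pos"][:2]-[.6146,.0623];print(np.degrees(np.arctan2(d[1],d[0])),np.linalg.norm(d))
```

```text
9.075 [0.59181586 0.00912067 0.08254514] (np.float64(65.71243369108252), array([ 2.4e-03,  1.0e-04, -1.0e+00])) [ 5.60790204  1.56525795 -0.25476641] [ 0.24521262 -0.98319159  0.6758764 ] 0.011152074576862323
-113.19222040426095 0.05785462938714822
```

Call:
arm_command:
  plan: "0 0 0 0;0 0 0 0;0 0 0 0;0 0 0 0;0 0 -0.02 0;0 0 -0.04 0;0 0 -0.04 0;0 0 -0.04 0;0 0 -0.04 0;0 0 0 -9.5;0 0 0 -9.5;0 0 0 -9.5;0 0 0 -9.5;0.016 0.0035 0 0;0.036 0.008 0 0;0.036 0.008 0 0;0.036 0.008 0 0;0.034 0.0075 0 0;0 0 0 0;0 0 0 0"
  hand: -1

```text
clock: 11.58
tcp_pos: [0.5873, 0.1712, 0.2627]
orientation: [1.944, 2.467, -0.0]
contact_force: [-1.0, 0.0, -0.0]
grip_width: 0.0852
gripper_force: 0.0
```

Run:
```python
from h import *
o=r.get_obs(); print(o["clock"],o["tcp_pos"],xang(o),o["joints"].round(2),o["contact_force"],o["grip_width"])
im,W=shot("wrist"); np.savez("wrist2.npz",im=im,W=W); 
im2,W2=shot("side"); cv2.imwrite("pics/look2.png",cv2.resize(np.hstack([im,im2])[...,::-1],(800,300)))
c0=np.array([.588,.171]);d=np.array([np.cos(np.radians(13.7)),np.sin(np.radians(13.7))]);e=np.array([-d[1],d[0]])
for nm,X in(("wrist",W),("side",W2)):
  Q=X[...,:2]-c0
  m=(X[...,2]>.175)&(X[...,2]<.225)&(np.linalg.norm(Q,axis=-1)<.05)
  q=Q[m];print(nm,m.sum(),np.percentile(q@d,[1,50,99]).round(4),np.percentile(q@e,[1,50,99]).round(4),cv2.minAreaRect(X[m][:,:2].astype(np.float32)))
m=(im2.max(-1)<75)&(abs(W2[...,2]-.087)<.014)&(np.linalg.norm(W2[...,:2]-[.6146,.0623],axis=-1)<.09)
p=W2[m][:,:2]-[.6146,.0623];p=p[np.linalg.norm(p,axis=1)>.04];print("wing ang",len(p),np.degrees(np.arctan2(p[:,1].mean(),p[:,0].mean())))
```

```text
11.575 [0.58732776 0.17118663 0.2627372 ] (np.float64(103.50978805346473), array([ 4.e-04, -4.e-04, -1.e+00])) [ 0.08  0.43 -0.63  1.66  0.27  1.14 -0.38] [-1.02502812  0.03390526 -0.03299042] 0.08524097631733102
wrist 4292 [-0.0127  0.0001  0.0128] [-0.0194  0.0131  0.03  ] ((0.5870233774185181, 0.17566922307014465), (0.028300795704126358, 0.05099310353398323), 14.063153266906738)
side 250 [-0.0135 -0.0049  0.0135] [-0.0273 -0.0149  0.0271] ((0.5875886082649231, 0.17276689410209656), (0.02822977676987648, 0.059424273669719696), 15.158696174621582)
wing ang 46 -110.8486023488897
```

View pics/look2.png

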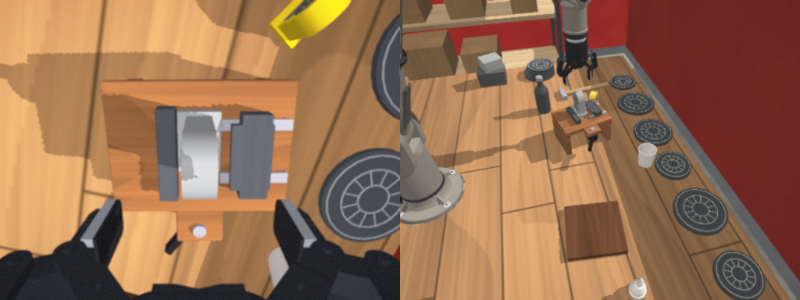

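The jaw has drawn back clear of the stone (gap at wrist 225,150). The wing now points to the -x side (side 591,145). The stone is centred under the gripper, so descend and grip it.

Call:
arm_command:
  plan: "0 0.0005 0.015 0;0 0 0.025 0;0 0 0.025 0;0 0 0.015 0;0 0 0.005 0;0 0 0 0;0 0 0 0"

```text
clock: 12.55
tcp_pos: [0.5886, 0.1712, 0.1782]
orientation: [1.943, 2.468, 0.002]
contact_force: [-0.0, -0.5, 0.2]
grip_width: 0.0853
gripper_force: 0.0
```

Call:
arm_command:
  plan: "0 0 0 0;0 0 0 0;0 0 0 0;0 0 0 0;0 0 0 0;0 0 0 0;0 0 0 0;0 0 0 0"
  hand: 1
  grip_force: 50

```text
clock: 13.55
tcp_pos: [0.5883, 0.171, 0.1775]
orientation: [1.943, 2.468, 0.001]
contact_force: [1.1, -0.3, 3.0]
grip_width: 0.0252
gripper_force: 49.7
```

Call:
arm_command:
  plan: "0 0 -0.005 0;0 0 -0.01 0;0 0 -0.02 0;0 0 -0.025 0;0 0 -0.02 0;0 0 -0.01 0;0 0 0 0;0 0 0 0"

```text
clock: 14.55
tcp_pos: [0.5875, 0.1705, 0.2664]
orientation: [-1.943, -2.468, 0.002]
contact_force: [-0.4, 0.4, -2.6]
grip_width: 0.0255
gripper_force: 50.6
```

Run:
```python
from h import *
o=r.get_obs(); print(o["clock"],o["tcp_pos"],xang(o),o["joints"].round(2),o["contact_force"],o["grip_width"])
print(toolshift(o,np.array([.536,-.2815,o["tcp_pos"][2]])-o["tcp_pos"]))
im,W=shot("side"); 
m=(np.linalg.norm(W[...,:2]-o["tcp_pos"][:2],axis=-1)<.045)&(W[...,2]>.14)&(W[...,2]<.3)
cv2.imwrite("pics/look3.png",cv2.resize(im[60:220,140:340,::-1],(750,600)))
```

```text
14.55 [0.58751493 0.17051488 0.26636566] (np.float64(103.5812928547805), array([-1.6e-03, -7.0e-04, -1.0e+00])) [ 0.09  0.43 -0.63  1.66  0.27  1.15 -0.37] [-0.38724875  0.36403224 -2.64052409] 0.025521534640377177
[-4.27278514e-01 -1.56218287e-01  3.98274084e-04]
```

View pics/look3.png

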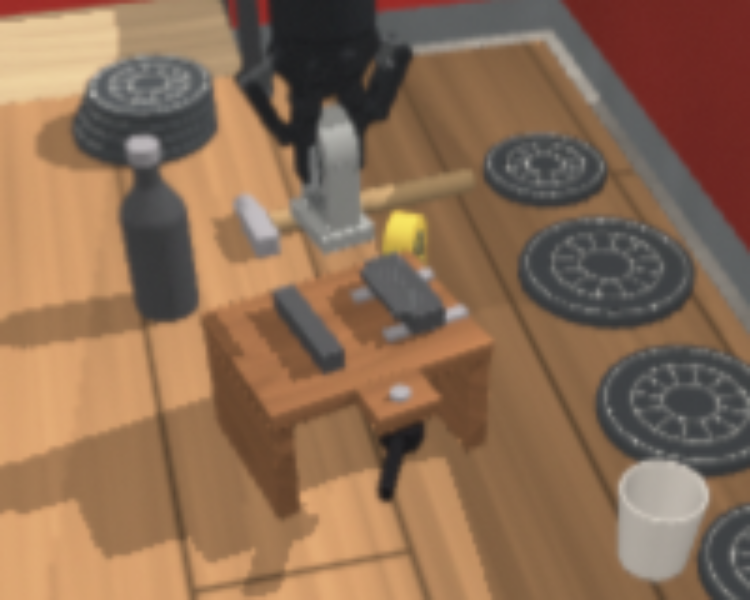

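The stone is held upright, clear of the jaw (look3 335,190). Now carry it to the board.

Call:
arm_command:
  plan: "-0.008 -0.003 0 0;-0.017 -0.006 0 0;-0.025 -0.009 0 0;-0.025 -0.009 0 0;-0.025 -0.009 0 0;-0.025 -0.009 0 0;-0.025 -0.009 0 0;-0.025 -0.009 0 0;-0.025 -0.009 0 0;-0.025 -0.009 0 0;-0.025 -0.009 0 0;-0.025 -0.009 0 0;-0.025 -0.009 0 0;-0.025 -0.009 0 0;-0.025 -0.009 0 0;-0.025 -0.009 0 0;-0.025 -0.01 0 0;-0.025 -0.01 0 0;-0.018 -0.007 0 0;-0.009 -0.004 0 0"

```text
clock: 17.1
tcp_pos: [0.5319, -0.3092, 0.2671]
orientation: [-1.945, -2.466, 0.001]
contact_force: [0.6, 0.0, -2.9]
grip_width: 0.0258
gripper_force: 50.6
```

Call:
arm_command:
  plan: "0 0 0 0;0 0 0 0;0 0 0.015 0;0 0 0.03 0;0 0 0.03 0;0 0 0.03 0;0 0 0.03 0;0 0 0.02 0;0 0 0.01 0;0 0 0.007 0;0 0 0.003 0;0 0 0 0;0 0 0 0"

```text
clock: 18.73
tcp_pos: [0.5332, -0.3077, 0.093]
orientation: [1.942, 2.468, 0.0]
contact_force: [-0.1, 0.3, -3.5]
grip_width: 0.0256
gripper_force: 50.5
```

Run:
```python
from h import *
o=r.get_obs(); print(o["clock"],o["tcp_pos"],xang(o),o["joints"].round(2),o["contact_force"],o["grip_width"])
im,W=shot("side");cv2.imwrite("pics/look4.png",cv2.resize(im[200:360,150:350,::-1],(750,600)))
```

```text
18.725 [ 0.53322951 -0.30767602  0.09296965] (np.float64(103.57995869764325), array([ 1.e-03, -6.e-04, -1.e+00])) [ 0.73  0.59 -0.41  1.8   0.31  0.81  0.4 ] [-0.05642667  0.33314105 -3.51987513] 0.025609771483727815
```

View pics/look4.png

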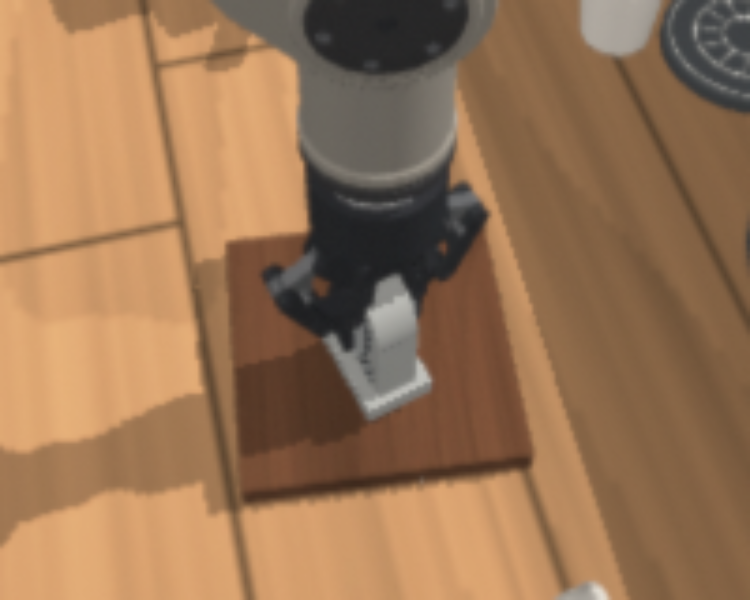

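The stone hangs upright about 15 mm above the board and 26 mm off centre. I'll shift it back towards the centre and lower it slowly.

Call:
arm_command:
  plan: "0.007 0.002 0 0;0.012 0.003 0 0;0.006 0.001 0.002 0;0 0 0.004 0;0 0 0.003 0;0 0 0.002 0;0 0 0.001 0;0 0 0.001 0;0 0 0 0;0 0 0 0"

```text
clock: 20.02
tcp_pos: [0.5329, -0.2818, 0.0794]
orientation: [1.943, 2.468, 0.0]
contact_force: [-0.4, -0.0, -3.0]
grip_width: 0.0251
gripper_force: 50.5
```

Call:
arm_command:
  plan: "0 0 0.001 0;0 0 0.001 0;0 0 0 0;0 0 0 0"

```text
clock: 20.52
tcp_pos: [0.5329, -0.2818, 0.0775]
orientation: [1.943, 2.468, -0.0]
contact_force: [-0.1, -0.2, 0.6]
grip_width: 0.0251
gripper_force: 50.8
```

Call:
arm_command:
  plan: "0 0 0.0005 0;0 0 0 0;0 0 0 0"

```text
clock: 20.9
tcp_pos: [0.5329, -0.2818, 0.0775]
orientation: [1.943, 2.468, -0.0]
contact_force: [-2.2, 0.5, 4.8]
grip_width: 0.0253
gripper_force: 51.6
```

Call:
arm_command:
  plan: "0 0 0 0;0 0 0 0;0 0 0 0;0 0 0 0;0 0 0 0;0 0 0 0;0 0 -0.01 0;0 0 -0.03 0;0 0 -0.04 0;0 0 -0.04 0;0 0 -0.04 0;0 0 -0.03 0;0 0 0 0;0 0 0 0"
  hand: -1

```text
clock: 22.65
tcp_pos: [0.5323, -0.2816, 0.2665]
orientation: [-1.943, -2.468, 0.001]
contact_force: [-0.2, -0.1, -0.9]
grip_width: 0.0855
gripper_force: 0.0
```

Run:
```python
from h import *
o=r.get_obs(); print(o["clock"],o["tcp_pos"],o["contact_force"],o["grip_width"])
im,W=shot("side")
for X in (W,shot("wrist")[1]):
  m=(X[...,2]>.08)&(X[...,2]<.13)&(np.linalg.norm(X[...,:2]-[.533,-.282],axis=-1)<.06)
  print(m.sum(),cv2.minAreaRect(X[m][:,:2].astype(np.float32)),X[m][:,2].max())
cv2.imwrite("pics/look5.png",cv2.resize(im[90:370,140:340,::-1],(428,600)))
```

```text
22.65 [ 0.53233355 -0.2816222   0.26649202] [-0.15034191 -0.07360524 -0.94469339] 0.08550691267923818
378 ((0.5335466861724854, -0.281238317489624), (0.027375178411602974, 0.05499892681837082), 14.3779296875) 0.12366073950591261
1921 ((0.5317289233207703, -0.27787959575653076), (0.028179513290524483, 0.052306003868579865), 13.625000953674316) 0.12048869447166982
```

View pics/look5.png

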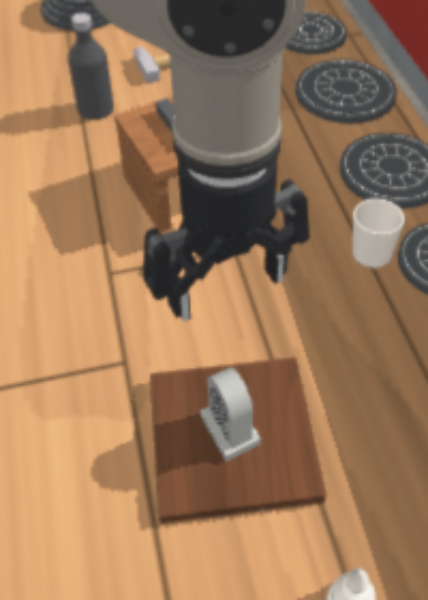

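The stone stands upright near the board's centre (look5 230,410), the gripper is clear of it, and the flask, cup and figurine look untouched.

```bash
python3 -c "
from bench import ticket
print(ticket.hand_in())"
```

```text
the job is handed in; nothing more can be done
None
```

I turned the knob clockwise to about 1.29 rad, just short of the 1.3 rad stop, left it open, and set the stone gently upright near the centre of the display board; the job is handed in, but no verdict came back.

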